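# Load a sample tube into a horizontal tube mixer

### The arm

A 6-joint arm with a two-finger parallel gripper is mounted at the origin on the work surface. World frame = base frame: x ahead of the robot, y to its left, z up, the work surface at z = 0. Lengths are in m, angles in rad, forces in N, time in s.
With the tool pointing down it reaches from about 0.25 to 0.85 m from the base axis. Payload 12.5 kg.
Tool frame: the origin (TCP) lies on the centre line of the jaws, within the pads' length; the fingertips stand 11 mm ahead of it and the grasp point (between the pads) lies 8 mm behind it (bot.tips_ahead is the distance from the TCP to the fingertips, in m); z points along the fingers, y is the line along which they close (so a half turn about z gives the same grasp; the last joint's range is limited). The gripper opens to 93 mm and grips with 3 to 60 N. Pads are 15 mm wide; open, the fingers measure 128 mm over their backs; the gripper's body (75 mm by 188 mm) begins 65 mm behind the grasp point.
Start: joints at [1.076, 0.351, 1.652, -0, 1.139, -0.085], TCP at [0.219, 0.504, 0.23] pointing down, gripper open.
Joint ranges: [-2.75, 2.75], [-0.79, 2.1], [0.01, 2.65], [-1.57, 4.71], [0.07, 3.14], [-2.87, 2.87]. Speed limits (rad/s): [2.22, 2.22, 2.79, 3.14, 3.14, 3.14].

### API

Orientations are given as [roll, pitch, yaw] about the fixed x, y, z axes, in that order (R = Rz(yaw) Ry(pitch) Rx(roll)).
In Python, from bench import bot gives the robot as it stands.
- The arm moves only by the tool step_arm, never from a script. Its argument "moves" is a list of rows, each an object of numbers: "tx", "ty", "tz": the shift along the tool's x, y, z in cm; "spin": the turn about the tool's z in degrees. In form: [{"tx": .., "ty": .., "tz": .., "spin": ..}, ...]. A call has 1 to 8 rows; each row is the pose to reach, as a shift and turn from the pose commanded when the call began, along the tool's axes at that moment; what a row does not reach only later rows make up. A row lasts 1/10 s, in which the tool goes at most 50 mm and 8.59 degrees, less where a joint would pass 70% of its speed; a pose out of reach is approached as far as the arm can. A call with a gripper value outside its range is refused whole. "jaw" is the finger opening in cm, from 0 to 9.3, set as the call begins (left out, the last holds). The fingers move at their own pace and stop on an object; "newtons" is the grip in N (left out, the last holds). Time passes only in rows, so rows that repeat a pose let the fingers close. It gives the time, the measured TCP pose, the force, the opening and the grip force at its end, in the units of the state.
- bot.read_state(): the state, without advancing time (a new reading comes with each control period).
- bot.capture(name): name is "scene" or "top" or "wrist"; returns a dict with "img" (400x640x3 uint8, red, green, blue), "range_z" (400x640 float32, m along the optical axis (not along the pixel's ray), 0 where there is no reading), "fx", "fy", "cx", "cy" (pixels), "distortion" ([k1, k2, p1, p2, k3] as OpenCV has them; the pictures are not rectified), "R" (3x3) and "t" (3): a world point X has camera coordinates R X + t; the wrist camera has in their place "T_tool_cam" (4x4, takes a point from camera to tool coordinates, whose origin is the TCP and whose axes are the flange's). Camera axes: x right, y down, z forward; pixel columns grow to the right and rows downward; lengths in m; the calibration is good to about 2 mm. A picture is of the moment at which its call begins: read the wrist's pose just before it.
- bot.hand_in(): hands the job in; it is judged then, once.
The state is a dict: "time_s": time; "joints": joint angles; "joint_velocities": joint speeds; "joint_efforts": joint torques, N m; "position": TCP position; "tool_rot": TCP orientation; "ft_force": force on the tool from outside, world axes, zero at the start; "torque": the same for the moment, N m; "opening": finger opening in m; "grip_force": force on a finger pad.
Only numpy, scipy, OpenCV 4.12 (cv2) and the standard library are available. Lean on these libraries where they do the work, as an engineer would, in place of code of your own. Each camera call takes 0.05 s, during which the arm holds its last target. There are 200 camera calls.

### The job

Load the steel sample tube into the tube mixer: lay it down (do not drop it) in the mixer's two V rests with its capped end towards the fixed drive cup and let go, then slide the tailstock in by its post until the tube is held fully home between the two cups. Last of all, lower the hinged clear hood gently right down onto its stops, without letting it fall shut. Leave the vial rack, the beaker and the loose cap where they are.

Things in the scene. Friction and masses are not known exactly. Their poses are not given: they have to be found in the camera images.
- mixer: fixed tube mixer, grey base 180 (x) by 420 (y) by 20 mm, origin on the bench under the tube line, midway between the V rests. Tube line along its y, 70 mm up; motor head (120 mm tall) with the drive cup at +y, tailstock at -y, hood hinged on the +x side. Hood stop pillars, 115 mm tall, at x = -40, y = -94 and +94 mm
- rest_mid (a point): point on the tube line midway between the two V rests, 70 mm up; axes as the mixer's. The rests (10 mm thick along y, 45 mm wide) are centred at y = -36 and +36 mm, leaving 62 mm between them, and carry the tube's steel body with its axis 70 mm up. Lay the tube with its middle at y = -25 to -14 mm, so that its cap clears both rest and drive cup
- drive_floor (a point): centre of the inner floor of the fixed drive cup, at mixer y = +85 mm, 70 mm up; axes as the mixer's. The cup opens to -y and is 12 mm deep (mouth at y = +73 mm), inner diameter 37 mm at the floor, 46 at the mouth; it takes the tube's cap
- tail_floor (a point): centre of the inner floor of the tailstock's cup (12 mm deep, inner diameter 24 widening to 37 mm, opening towards +y), on the tube line; moves with the tailstock
- tail_post (a point): grip point on the tailstock's upright black post (20 mm diameter, from 85 to 135 mm up), 125 mm up, 57 mm to mixer -y of tail_floor. The block below it is 50 by 50 mm with its top 85 mm up; the cup's rim reaches 93 mm
- tail (a joint): tailstock slide in m, along the mixer's y: 0 = farthest in (its cup floor at mixer y = -78 mm), grows to 0.085 as it is drawn back towards -y; about 0.007 with the tube held home. Needs about 3 N to slide and stays where it is left
- hood (a joint): hood hinge in rad: 0 = closed, lying on its stop pillars, 1.62 = fully open, leaning on its back stop. It has little friction: between it falls shut (below about 0.6) or back open
- hood_hinge (a point): middle of the hood's hinge line, which runs along the mixer's y, at mixer x = +65 mm, 50 mm high
- hood_bar (a point): middle of the hood's round steel handle bar, 12 mm diameter, 130 mm long along mixer y, held at 60 mm either side; 40 mm free between bar and hood edge. From the hinge line it lies 150 mm to mixer -x and 69 mm up when closed (119 mm above the bench), and turned by the joint value about the hinge when open (69 mm to +x, 150 mm up at 1.57)
- tube: loose sample tube: steel body 28 mm in diameter, white cap 34 mm in diameter and 16 mm long at its +x end, tapered nose (18 mm face, taper 10 mm long) at its -x end; 170 mm long in all, about 0.18 kg. Origin at its middle on its axis, x axis along it towards the cap
- tube_cap (a point): centre of the cap's end face, 85 mm from the tube's middle
- tube_nose (a point): centre of the nose's end face, 85 mm from the tube's middle
- cradle: grey tube cradle, fixed, base 130 by 70 by 12 mm, origin under its centre; the tube lies at the start along its x axis in two V rests (10 mm thick, at x = -36 and +36 mm) with its axis 50 mm above the bench
- rack: yellow vial rack with white-capped vials, 90 by 200 mm, 70 mm tall, loose, to be left alone; origin under its centre
- beaker: glass beaker, 72 mm in diameter, 95 mm tall, loose, to be left alone; origin under its centre
- vial_cap: white vial cap lying on the bench, 28 mm in diameter, 12 mm tall, loose, to be left alone; origin under its centre
Mind the look-alikes: they are no part of the job. Of the things that look like the tube, the middle-sized one is meant.

How it is judged:
On the way, in this order (a step that is already met when the one before it is completed fails the run):
1. the tube lies in both V rests, cap towards the drive cup, let go (x of tube in the frame of mixer between -0.005 and 0.005 m and z of tube in the frame of mixer between 0.064 and 0.076 m and angle between the x axis of tube and the y axis of mixer, either way round below 0.06 rad and y of tube_cap in the frame of mixer above 0.04 m and contact force between the fingers and tube below 0.1 N and linear speed of tube below 0.05 m/s), for 0.2 s.
2. with the hood still up, the tailstock holds the tube home between both cups (x of tube in the frame of mixer between -0.005 and 0.005 m and z of tube in the frame of mixer between 0.064 and 0.076 m and angle between the x axis of tube and the y axis of mixer, either way round below 0.06 rad and y of tube_cap in the frame of mixer above 0.04 m and contact force between the fingers and tube below 0.1 N and y of tube_cap in the frame of drive_floor above -0.005 m and distance between tube_nose and tail_floor below 0.007 m and value of joint hood above 0.8 rad), for 0.2 s.
At the end, for the whole second after the job is handed in: The tube lies at rest on the tube line (within 5 mm sideways, 6 mm in height, 0.06 rad), its cap end within 5 mm of the drive cup's floor, its nose within 7 mm of the tailstock cup's floor, and the hood is closed to within 0.04 rad of its stops (x of tube in the frame of mixer between -0.005 and 0.005 m and z of tube in the frame of mixer between 0.064 and 0.076 m and angle between the x axis of tube and the y axis of mixer, either way round below 0.06 rad and y of tube_cap in the frame of mixer above 0.04 m and contact force between the fingers and tube below 0.1 N and y of tube_cap in the frame of drive_floor above -0.005 m and distance between tube_nose and tail_floor below 0.007 m and value of joint hood below 0.04 rad and linear speed of tube below 0.03 m/s); the robot touches nothing.
It fails at once if the tube is dropped (it moves faster than 0.45 m/s while not held) (contact force between the fingers and tube below 0.05 N and linear speed of tube above 0.45 m/s).
It fails at once if the hood slams: it arrives at its stops faster than 1.5 rad/s (value of joint hood below 0.1 rad and velocity of joint hood below -1.5 rad/s).
It fails at once if the yellow vial rack is moved more than 25 mm (distance of rack from where it was at the start of the episode above 0.025 m).
It fails at once if the beaker is moved more than 25 mm (distance of beaker from where it was at the start of the episode above 0.025 m).
It fails at once if the loose vial cap is moved more than 25 mm (distance of vial_cap from where it was at the start of the episode above 0.025 m).
It also fails if it takes over 72 s, if anything falls off the work surface, if the arm or the gripper's body presses on something with over 40 N, if the wrist force passes 120 N, or if a joint passes its speed limit or range.

## Working session

There is one attempt and no reset: what is moved stays moved. The work goes in short steps, Python scripts to look and compute and a tool call to move; the robot and the scene stay as the last step left them, time stands still between calls to the robot, and variables do not carry over. Pictures are saved under pics/ and viewed, at most 10 in all, crops included, and the job is handed in when it is done.

Besides the shell and the picture viewer there is one more tool, called after "Request:" as name(argument=value, ...), one argument or row to a line, values as JSON. step_arm: Moves the arm, as the interface text tells. Its arguments: {"type":"object","properties":{"moves":{"type":"array"},"jaw":{"type":"number"},"newtons":{"type":"number"}},"required":["moves"]}

```bash
mkdir -p pics; ls; python3 - <<'E'
from bench import bot
import cv2,numpy as np,pickle
s=bot.read_state();print(s)
for n in("scene","top"):
    c=bot.capture(n);pickle.dump(c,open(n+".pkl","wb"));cv2.imwrite(f"pics/{n}0.png",c["img"][...,::-1]);print(n,c["t"],c["R"],c["fx"],c["distortion"])
E
```

```text
pics
{'time_s': 0.0, 'joints': array([ 1.07638854e+00,  3.51248903e-01,  1.65243606e+00, -1.76379425e-05,
        1.13908100e+00, -8.46120439e-02]), 'joint_velocities': array([ 2.51473212e-03, -6.08011085e-05,  4.50639053e-04, -1.15924655e-03,
        1.05112885e-03, -2.87625352e-04]), 'joint_efforts': array([ 5.38629447e-04, -4.97324646e+01, -2.85254824e+01,  6.99299807e-02,
        2.57228315e-02, -8.99330530e-05]), 'position': array([0.21895953, 0.50417189, 0.22908993]), 'tool_rot': array([-3.14042219e+00, -8.32040572e-05,  2.73180425e+00]), 'ft_force': array([ 0.21164182, -0.3540265 , -0.10916511]), 'torque': array([0.04773218, 0.01561183, 0.01751002]), 'grip_force': 0.0, 'opening': 0.09292744307439418}
scene [-0.0303576  -0.31626319  1.75222264] [[ 0.22547196  0.9742084  -0.00896594]
 [ 0.74430776 -0.17818697 -0.64362673]
 [-0.62862418  0.13844636 -0.76528704]] 383.3313066710789 [-0.04433545  0.          0.          0.          0.        ]
top [-0.09939469  0.53352323  1.30005209] [[ 0.0212266  -0.99970583  0.01173372]
 [-0.98227235 -0.02304    -0.18603812]
 [ 0.18625374 -0.00757675 -0.98247246]] 471.18116766125837 [0.01122416 0.         0.         0.         0.        ]
```

View pics/top0.png

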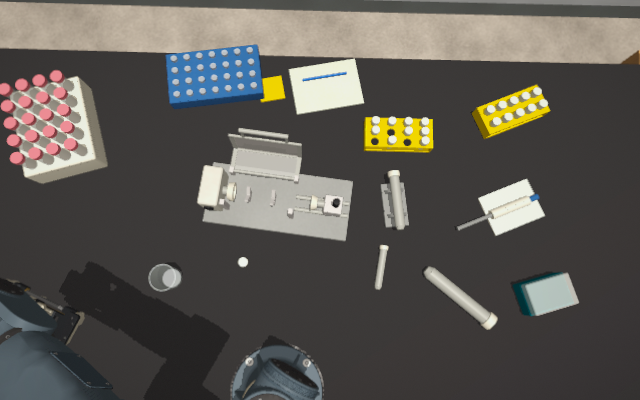

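View pics/scene0.png

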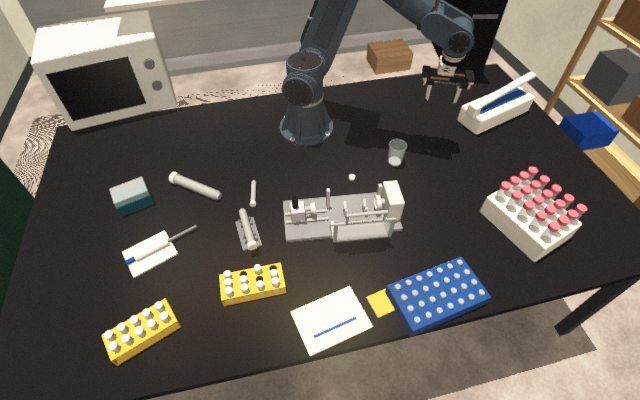

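The top view shows the mixer around (278,195), with the motor head at (213,187) on the left and the tailstock post at (336,203). The tube lies in its cradle at (397,200) with its cap up at (394,174). The small decoy is at (381,267), the big one at (460,298), the beaker at (165,277) and the loose cap at (243,262).

```bash
cat > h.py <<'E'
import cv2,numpy as np,pickle
from scipy.spatial.transform import Rotation as Ro
def K(c): return np.array([[c["fx"],0,c["cx"]],[0,c["fy"],c["cy"]],[0,0,1.]])
def pose(c):  # cam->world R,t
    if "R" in c: return c["R"].T,-c["R"].T@c["t"]
    T=c["T_world"]; return T[:3,:3],T[:3,3]
def rays(c,uv):
    p=cv2.undistortPoints(np.array(uv,float).reshape(-1,1,2),K(c),np.array(c["distortion"],float)).reshape(-1,2)
    return np.c_[p,np.ones(len(p))]
def at_z(c,uv,z):
    R,t=pose(c); d=rays(c,uv)@R.T; return t+d*((z-t[2])/d[:,2])[:,None]
def at_range(c,uv):
    R,t=pose(c); uv=np.array(uv).reshape(-1,2); r=c["range_z"][uv[:,1].astype(int),uv[:,0].astype(int)]
    return (rays(c,uv)*r[:,None])@R.T+t
def cloud(c):
    v,u=np.mgrid[0:400,0:640]; return at_range(c,np.c_[u.ravel(),v.ravel()]).reshape(400,640,3)
def wrist(bot):
    s=bot.read_state(); c=bot.capture("wrist"); T=np.eye(4); T[:3,:3]=Ro.from_euler("xyz",s["tool_rot"]).as_matrix(); T[:3,3]=s["position"]
    c["T_world"]=T@c["T_tool_cam"]; return c
E
python3 - <<'E'
from h import *
c=pickle.load(open("top.pkl","rb"))
cv2.imwrite("pics/crop0.png",cv2.resize(c["img"][120:250,190:420,::-1],None,fx=3.4,fy=3.4,interpolation=2))
print(at_range(c,[(397,200),(394,178),(400,222),(336,203),(210,172),(120,350),(165,290),(398,120),(243,262),(264,131)]).round(3))
P=cloud(c)
# tube: points with z 0.045-.075 near cradle
sub=P[160:235,375:420].reshape(-1,3)
q=sub[(sub[:,2]>.055)&(sub[:,2]<.075)]
m=q[:,:2].mean(0);_,_,V=np.linalg.svd(q[:,:2]-m);pr=(q[:,:2]-m)@V[0];print("tube",m,V[0],pr.min(),pr.max(),len(q))
base=P[150:245,195:360].reshape(-1,3);b=base[(base[:,2]>.013)&(base[:,2]<.028)]
r=cv2.minAreaRect(b[:,:2].astype(np.float32)*1000);print("base",r)
print(cv2.boxPoints(r))
h=base[(base[:,2]>.112)&(base[:,2]<.128)];print("head",cv2.minAreaRect(h[:,:2].astype(np.float32)*1000))
E
```

```text
[[ 0.533 -0.326  0.061]
 [ 0.596 -0.317  0.065]
 [ 0.47  -0.333  0.061]
 [ 0.507 -0.148  0.135]
 [ 0.588  0.197  0.12 ]
 [ 0.101  0.441 -0.001]
 [ 0.267  0.33   0.001]
 [ 0.779 -0.335  0.043]
 [ 0.35   0.11   0.015]
 [ 0.681  0.046  0.201]]
tube [ 0.53847717 -0.32519424] [-0.99361205 -0.11284986] -0.0831804684065452 0.08629200555222008 517
base ((531.6502685546875, 14.646499633789062), (419.6120300292969, 180.85328674316406), 83.40788269042969)
[[ 417.73563 -183.39137]
 [ 597.39325 -204.15343]
 [ 645.56494  212.68437]
 [ 465.9073   233.44643]]
head ((528.85595703125, 33.80963134765625), (383.6321105957031, 109.10984802246094), 81.8097915649414)
```

View pics/crop0.png

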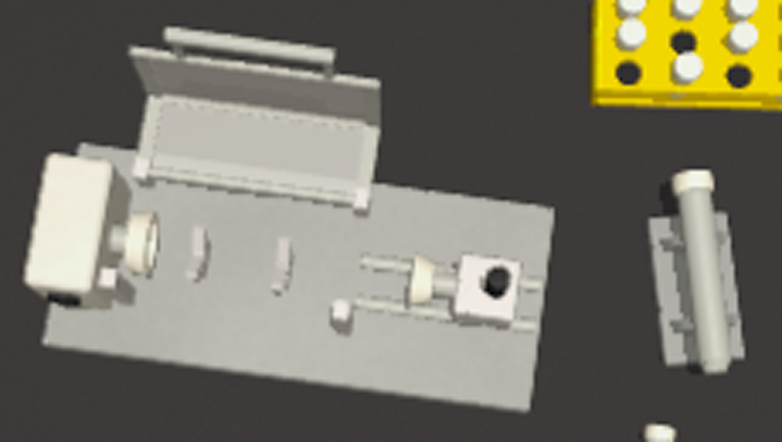

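Enlarged crop: the V rests are at crop (199,253) and (283,265), the drive cup rim at (145,245), the tail cup at (422,281), the post at (497,280) and the hood bar from (170,35) to (330,55). The hood is open. The base isn't centred on the rests, so I'll fit the cloud in the mixer frame.

```bash
python3 - <<'E'
from h import *
np.set_printoptions(suppress=True,precision=1,linewidth=160)
for n in("top","scene"):
    c=pickle.load(open(n+".pkl","rb"));P=cloud(c)
    yax=np.array([.1148,.9934]);xax=np.array([.9934,-.1148]);o=np.array([.537,.064])
    d=P[...,:2]-o;L=np.stack([d@xax,d@yax,P[...,2]],-1)*1000
    F=L.reshape(-1,3)
    sel=lambda a:F[np.all([(F[:,i]>a[i][0])&(F[:,i]<a[i][1]) for i in range(3)],0)]
    for nm,a in dict(base=[(-130,130),(-300,200),(15,24)],post=[(-30,30),(-260,-110),(125,145)],block=[(-40,40),(-260,-110),(80,90)],
      restA=[(-40,40),(20,52),(50,90)],restB=[(-40,40),(-52,-20),(50,90)],head=[(-80,80),(90,220),(112,128)],cup=[(-40,40),(60,92),(40,110)],pil=[(-60,-25),(-110,-75),(105,125)],
      bar=[(60,220),(-120,120),(185,240)]).items():
        q=sel(a)
        if len(q)>3: print(n,nm,len(q),"min",np.percentile(q,2,0),"max",np.percentile(q,98,0),"med",np.median(q,0))
    # hood profile
    q=sel([(30,200),(-20,20),(22,250)])
    for z in range(20,240,15):
        k=q[(q[:,2]>=z)&(q[:,2]<z+15)]
        if len(k): print(z,len(k),k[:,0].min(),np.median(k[:,0]),k[:,0].max())
    q=sel([(30,200),(-130,130),(22,250)])
    for z in range(20,240,20):
        k=q[(q[:,2]>=z)&(q[:,2]<z+20)]
        if len(k): print("Y",z,len(k),k[:,1].min(),k[:,1].max(),"x",k[:,0].min(),k[:,0].max())
E
```

```text
top base 5468 min [ -87.1 -253.    15.5] max [ 84.1 136.9  23.7] med [-21.4 -66.6  19.7]
top post 44 min [  -8.4 -223.7  127.5] max [   8.  -205.2  139.1] med [  -0.3 -214.1  134.9]
top block 291 min [ -24.  -231.2   80.6] max [  23.3 -149.2   89.5] med [  -2.5 -198.2   84.7]
top restA 60 min [-22.3  30.6  50.7] max [21.4 41.2 70.4] med [ 1.8 35.9 61.1]
top restB 59 min [-21.2 -40.7  51.6] max [ 23.2 -31.3  72.4] med [  3.2 -35.7  61.2]
top head 799 min [-52.7 104.2 113.6] max [ 51.9 157.9 124.8] med [ -2.  131.  119.5]
top cup 165 min [-37.1  73.1  45.8] max [23.1 89.1 99.7] med [-2.9 79.2 86. ]
top pil 28 min [-46.7 -99.6 108.4] max [-33.  -88.  118.1] med [-40.4 -93.7 114.5]
top bar 234 min [135.  -62.7 193.4] max [146.7  62.1 206.2] med [139.9  -0.6 200.7]
20 42 30.1361614541723 48.99472239208827 66.76188847071377
35 148 61.533227328262754 106.47338302984089 134.29641695547213
50 202 62.520043723927955 92.5274224380732 134.79316913069104
65 20 132.17864028320378 133.73367219857374 135.11518281760004
80 24 133.1658572549463 134.48069980445118 135.62239421200795
95 23 133.637963016
[... 2996 characters left out ...]
177169
Y 60 212 -100.30295082586406 129.70464833528234 x 30.00112562902364 139.4430293172773
Y 80 225 -100.24808599041455 129.91565198144897 x 30.752604978282715 140.46221122421738
Y 100 259 -98.81172212274289 129.70260752790696 x 30.333169513602925 142.8934917074356
Y 120 214 -99.17753252981764 127.19725424829286 x 30.52950220382504 142.13503571949605
Y 140 214 -100.19072972046123 98.35536362085418 x 132.31850836318068 144.66787296468317
Y 160 19 -63.52754746824714 60.861837479358286 x 139.21718309911006 145.75201029230155
Y 180 86 -65.09896605571046 62.83167533776621 x 134.2153599010303 148.97690828109057
Y 200 87 -64.96886825344079 63.64331027940891 x 137.71600343879322 149.43126316824458
```

The origin and yaw I assumed fit. The rests are at y=±36, the cup mouth is at 73, the pillars are at (-40,-94), and the bar is at (+140, 201), so the hood is fully open. The post at y=-214.5 puts the tail joint at about 0.08. I'll go above the tube.

```bash
cat >> h.py <<'E'
O=np.array([.537,.064]);YA=np.array([.1148,.9934]);XA=np.array([.9934,-.1148])
def mix(x,y): return O+(XA*x+YA*y)/1000
def go(bot,xy,z,yaw):
    s=bot.read_state();R=Ro.from_euler("xyz",s["tool_rot"]).as_matrix()
    d=R.T@(np.r_[xy,z]-s["position"])*100
    cy=np.arctan2(R[1,0],R[0,0]);sp=-np.degrees((yaw-cy+np.pi)%(2*np.pi)-np.pi)
    print("t%.1f pos"%s["time_s"],s["position"].round(4),"yaw %.4f"%cy,"j",s["joints"].round(2),"F",s["ft_force"].round(1),"op %.4f"%s["opening"],"-> tx ty tz",d.round(2),"spin %.2f"%sp)
E
```

Request:
step_arm(
  moves=[
    {"tx":-3,"ty":-3,"tz":-5,"spin":8},
    {"tx":-6,"ty":-6,"tz":-7,"spin":16},
    {"tx":-9,"ty":-9,"tz":-7,"spin":24},
    {"tx":-12,"ty":-12,"tz":-7,"spin":32},
    {"tx":-15.5,"ty":-16,"tz":-7,"spin":40},
    {"tx":-19,"ty":-19.5,"tz":-7,"spin":48},
    {"tx":-22.5,"ty":-23,"tz":-7,"spin":56},
    {"tx":-26,"ty":-26.5,"tz":-7,"spin":64},
  ],
  jaw=6,
)

```text
time_s: 0.9
position: [0.3514, 0.1575, 0.2997]
tool_rot: [3.141, -0.0, 1.609]
ft_force: [2.1, 0.3, -0.2]
opening: 0.0599
grip_force: 0.0
```

```bash
python3 -c "
from bench import bot
from h import *
go(bot,[.535,-.326],.30,.113)"
```

```text
t0.9 pos [0.3514 0.1575 0.2997] yaw 1.6095 j [ 0.3  -0.04  1.94  0.    1.24  0.26] F [ 2.1  0.3 -0.2] op 0.0599 -> tx ty tz [-4.902e+01  1.647e+01 -4.000e-02] spin 85.74
```

Request:
step_arm(
  moves=[
    {"tx":-4,"ty":1.5,"spin":8},
    {"tx":-8.5,"ty":3,"spin":16},
    {"tx":-13,"ty":4.5,"spin":24},
    {"tx":-17.5,"ty":6,"spin":32},
    {"tx":-22,"ty":7.5,"spin":40},
    {"tx":-26.5,"ty":9,"spin":48},
    {"tx":-31,"ty":10.5,"spin":56},
    {"tx":-35,"ty":12,"spin":64},
  ],
)

```text
invalid input at $.moves[0]: expected keys tx, ty, tz, spin
```

```bash
python3 -c "
from bench import bot
from h import *
go(bot,[.535,-.326],.30,.113)"
```

```text
t0.9 pos [0.3514 0.1575 0.2997] yaw 1.6095 j [ 0.3  -0.04  1.94  0.    1.24  0.26] F [ 2.1  0.3 -0.2] op 0.0599 -> tx ty tz [-4.902e+01  1.647e+01 -4.000e-02] spin 85.74
```

Request:
step_arm(
  moves=[
    {"tx":-4,"ty":1.5,"tz":0,"spin":8},
    {"tx":-8.5,"ty":3,"tz":0,"spin":16},
    {"tx":-13,"ty":4.5,"tz":0,"spin":24},
    {"tx":-17.5,"ty":6,"tz":0,"spin":32},
    {"tx":-22,"ty":7.5,"tz":0,"spin":40},
    {"tx":-26.5,"ty":9,"tz":0,"spin":48},
    {"tx":-31,"ty":10.5,"tz":0,"spin":56},
    {"tx":-35,"ty":12,"tz":0,"spin":64},
  ],
)

```text
time_s: 1.7
position: [0.4868, -0.1873, 0.2993]
tool_rot: [-3.141, 0.0, 0.491]
ft_force: [1.0, 0.6, -0.1]
opening: 0.0598
grip_force: 0.0
```

```bash
python3 -c "
from bench import bot
from h import *
go(bot,[.535,-.326],.30,.113)"
```

```text
t1.7 pos [ 0.4868 -0.1873  0.2993] yaw 0.4912 j [-0.46  0.23  1.63 -0.    1.27  0.62] F [ 1.   0.6 -0.1] op 0.0598 -> tx ty tz [-2.29 14.5  -0.07] spin 21.67
```

Request:
step_arm(
  moves=[
    {"tx":-0.8,"ty":4,"tz":0,"spin":8},
    {"tx":-1.6,"ty":8,"tz":0,"spin":15},
    {"tx":-2.3,"ty":12,"tz":0,"spin":21.7},
    {"tx":-2.3,"ty":14.5,"tz":0,"spin":21.7},
    {"tx":-2.3,"ty":14.5,"tz":0,"spin":21.7},
    {"tx":-2.3,"ty":14.5,"tz":0,"spin":21.7},
  ],
)

```text
time_s: 2.3
position: [0.5354, -0.3233, 0.2989]
tool_rot: [-3.141, 0.001, 0.119]
ft_force: [0.6, 0.5, 0.4]
opening: 0.0598
grip_force: 0.0
```

```bash
python3 - <<'E'
from bench import bot
from h import *
go(bot,[.535,-.326],.05,.113)
c=wrist(bot);cv2.imwrite("pics/w1.png",c["img"][...,::-1]);pickle.dump(c,open("w1.pkl","wb"))
print(c["T_tool_cam"])
P=cloud(c).reshape(-1,3)
q=P[(P[:,2]>.05)&(P[:,2]<.075)&(abs(P[:,0]-.535)<.12)&(abs(P[:,1]+.326)<.05)]
m=q[:,:2].mean(0)
for _ in range(4):
    u,s_,V=np.linalg.svd(q[:,:2]-m,full_matrices=False);v=V[0]*np.sign(V[0][0]);n=np.array([-v[1],v[0]])
    a=(q[:,:2]-m)@v;b=(q[:,:2]-m)@n
    print(m,v,a.min(),a.max(),b.min(),b.max(),len(q),np.median(q[abs(b)<.003,2]))
    m=m+v*(np.percentile(a,.5)+np.percentile(a,99.5))/2+n*(np.percentile(b,2)+np.percentile(b,98))/2
E
```

```text
t2.3 pos [ 0.5354 -0.3233  0.2989] yaw 0.1188 j [-0.62  0.44  1.35  0.    1.35  0.83] F [0.6 0.5 0.4] op 0.0598 -> tx ty tz [-0.05  0.29 24.89] spin 0.33
[[-4.24135217e-04 -9.67170906e-01 -2.54126463e-01  7.07954785e-02]
 [ 9.99999909e-01 -4.23859905e-04 -5.58391657e-05  5.31230556e-04]
 [-5.37080020e-05 -2.54126463e-01  9.67170997e-01 -1.55699977e-01]
 [ 0.00000000e+00  0.00000000e+00  0.00000000e+00  1.00000000e+00]]
[ 0.54347048 -0.32695899] [0.99397932 0.10956787] -0.09355708298990545 0.0774368074820564 -0.020003392788808954 0.019692043870091862 3096 0.06454468938123176
[ 0.53629261 -0.32791052] [0.99392527 0.11005711] -0.0863168567160421 0.08466848758879536 -0.019856670333531255 0.01987250235075091 3096 0.06451000894085523
[ 0.53629463 -0.32792361] [0.99392077 0.11009768] -0.08631730612509622 0.0846673276122314 -0.019844489978146976 0.019887479898937632 3096 0.06448570665251654
[ 0.53629477 -0.32792448] [0.99392047 0.11010038] -0.08631734574568525 0.08466724070930867 -0.019843679351252665 0.01988847661351931 3096 0.06448570665251654
```

View pics/w1.png

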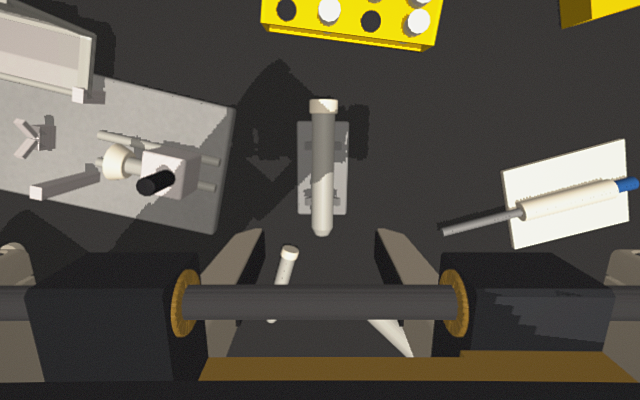

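The wrist view shows the tube between (323,100) at the cap and (322,235) at the nose, centred in its cradle. The small decoy is at (287,258), away from the fingers. The fitted middle is (0.5363,-0.3279), the yaw 0.110, the length 171 mm and the axis height 50 mm, all matching the given sizes. I'll grip 8 mm towards the cap, at (0.544,-0.327).

```bash
python3 -c "
from bench import bot
from h import *
go(bot,[.5443,-.3270],.042,.1103)"
```

```text
t2.4 pos [ 0.5354 -0.3228  0.2993] yaw 0.1194 j [-0.62  0.43  1.36  0.    1.35  0.83] F [-0.   0.6  0. ] op 0.0599 -> tx ty tz [ 0.85  0.54 25.73] spin 0.52
```

Request:
step_arm(
  moves=[
    {"tx":0.85,"ty":0.55,"tz":4,"spin":0.5},
    {"tx":0.85,"ty":0.55,"tz":8,"spin":0.5},
    {"tx":0.85,"ty":0.55,"tz":12,"spin":0.5},
    {"tx":0.85,"ty":0.55,"tz":16,"spin":0.5},
    {"tx":0.85,"ty":0.55,"tz":19,"spin":0.5},
    {"tx":0.85,"ty":0.55,"tz":20.5,"spin":0.5},
    {"tx":0.85,"ty":0.55,"tz":20.5,"spin":0.5},
    {"tx":0.85,"ty":0.55,"tz":20.5,"spin":0.5},
  ],
)

```text
time_s: 3.15
position: [0.5455, -0.328, 0.0962]
tool_rot: [3.14, -0.001, 0.111]
ft_force: [0.6, -0.1, -0.2]
opening: 0.06
grip_force: 0.0
```

```bash
python3 -c "
from bench import bot
from h import *
go(bot,[.5443,-.3270],.042,.1103)"
```

```text
t3.1 pos [ 0.5455 -0.328   0.0962] yaw 0.1108 j [-0.61  0.66  1.52  0.    0.96  0.85] F [ 0.6 -0.1 -0.2] op 0.0600 -> tx ty tz [-0.11 -0.12  5.42] spin 0.03
```

Request:
step_arm(
  moves=[
    {"tx":-0.05,"ty":-0.05,"tz":2,"spin":0},
    {"tx":-0.05,"ty":-0.05,"tz":4,"spin":0},
    {"tx":-0.05,"ty":-0.05,"tz":5.4,"spin":0},
    {"tx":-0.05,"ty":-0.05,"tz":5.4,"spin":0},
    {"tx":-0.05,"ty":-0.05,"tz":5.4,"spin":0},
  ],
)

```text
time_s: 3.65
position: [0.5448, -0.3278, 0.0418]
tool_rot: [3.141, -0.001, 0.11]
ft_force: [0.5, 0.9, 0.3]
opening: 0.0598
grip_force: 0.0
```

Request:
step_arm(
  moves=[
    {"tx":0,"ty":0,"tz":0,"spin":0},
    {"tx":0,"ty":0,"tz":0,"spin":0},
    {"tx":0,"ty":0,"tz":0,"spin":0},
    {"tx":0,"ty":0,"tz":0,"spin":0},
    {"tx":0,"ty":0,"tz":0,"spin":0},
    {"tx":0,"ty":0,"tz":0,"spin":0},
  ],
  jaw=2,
  newtons=25,
)

```text
time_s: 4.25
position: [0.5441, -0.3263, 0.0408]
tool_rot: [-3.14, 0.001, 0.11]
ft_force: [-0.4, 8.1, 4.1]
opening: 0.0273
grip_force: 25.0
```

```bash
python3 -c "
from bench import bot
from h import *
go(bot,[.5443,-.3270],.042,.1103)"
```

```text
t4.2 pos [ 0.5441 -0.3263  0.0408] yaw 0.1102 j [-0.61  0.73  1.54  0.    0.87  0.85] F [-0.4  8.1  4.1] op 0.0273 -> tx ty tz [ 0.01  0.07 -0.12] spin -0.01
```

Request:
step_arm(
  moves=[
    {"tx":0,"ty":0,"tz":-1.5,"spin":0},
    {"tx":0,"ty":0,"tz":-4,"spin":0},
    {"tx":0,"ty":0,"tz":-7.5,"spin":0},
    {"tx":0,"ty":0,"tz":-11.5,"spin":0},
    {"tx":0,"ty":0,"tz":-15.5,"spin":0},
    {"tx":0,"ty":0,"tz":-19,"spin":0},
    {"tx":0,"ty":0,"tz":-20.5,"spin":0},
    {"tx":0,"ty":0,"tz":-20.5,"spin":0},
  ],
)

```text
time_s: 5.05
position: [0.5449, -0.3281, 0.249]
tool_rot: [3.138, -0.004, 0.11]
ft_force: [0.1, 0.4, -2.6]
opening: 0.0276
grip_force: 25.0
```

```bash
python3 -c "
from bench import bot
from h import *
go(bot,mix(0,-11),.245,1.4557)"
```

```text
t5.0 pos [ 0.5449 -0.3281  0.249 ] yaw 0.1102 j [-0.62  0.49  1.39 -0.    1.25  0.85] F [ 0.1  0.4 -2.6] op 0.0276 -> tx ty tz [  3.29 -37.98   0.28] spin -77.09
```

Request:
step_arm(
  moves=[
    {"tx":0.2,"ty":-2,"tz":0,"spin":-4},
    {"tx":0.5,"ty":-5.5,"tz":0,"spin":-11},
    {"tx":0.8,"ty":-9,"tz":0,"spin":-19},
    {"tx":1.2,"ty":-13,"tz":0,"spin":-27},
    {"tx":1.6,"ty":-17,"tz":0,"spin":-35},
    {"tx":2,"ty":-21,"tz":0,"spin":-43},
    {"tx":2.4,"ty":-24,"tz":0,"spin":-50},
    {"tx":2.4,"ty":-25,"tz":0,"spin":-53},
  ],
)

```text
time_s: 5.85
position: [0.5398, -0.0737, 0.2446]
tool_rot: [-3.14, 0.0, 1.042]
ft_force: [0.6, -1.2, -1.9]
opening: 0.0279
grip_force: 25.0
```

Request:
step_arm(
  moves=[
    {"tx":0,"ty":0,"tz":0,"spin":0},
    {"tx":0,"ty":0,"tz":0,"spin":0},
  ],
)

```text
time_s: 6.05
position: [0.5403, -0.0767, 0.245]
tool_rot: [-3.141, 0.001, 1.034]
ft_force: [-0.3, 0.4, -3.1]
opening: 0.0274
grip_force: 25.0
```

```bash
python3 -c "
from bench import bot
from h import *
go(bot,mix(0,-11),.245,1.4557)"
```

```text
t6.0 pos [ 0.5403 -0.0767  0.245 ] yaw 1.0337 j [-0.23  0.33  1.64 -0.    1.17  0.31] F [-0.3  0.4 -3.1] op 0.0274 -> tx ty tz [10.91 -7.03  0.  ] spin -24.18
```

Request:
step_arm(
  moves=[
    {"tx":2.2,"ty":-1.4,"tz":0,"spin":-5},
    {"tx":5,"ty":-3.3,"tz":0,"spin":-11},
    {"tx":8,"ty":-5.2,"tz":0,"spin":-18},
    {"tx":10,"ty":-6.5,"tz":0,"spin":-22},
    {"tx":10.9,"ty":-7,"tz":0,"spin":-24.2},
    {"tx":10.9,"ty":-7,"tz":0,"spin":-24.2},
    {"tx":10.9,"ty":-7,"tz":0,"spin":-24.2},
    {"tx":10.9,"ty":-7,"tz":0,"spin":-24.2},
  ],
)

```text
time_s: 6.85
position: [0.5361, 0.0519, 0.2455]
tool_rot: [-3.141, 0.0, 1.455]
ft_force: [-0.2, -0.7, -2.4]
opening: 0.0274
grip_force: 25.0
```

```bash
python3 - <<'E'
from bench import bot
from h import *
go(bot,mix(0,-11),.062,1.4557)
np.set_printoptions(suppress=True,precision=1,linewidth=160)
c=wrist(bot);cv2.imwrite("pics/w2.png",c["img"][...,::-1])
P=cloud(c);d=P[...,:2]-O;F=(np.stack([d@XA,d@YA,P[...,2]],-1)*1000).reshape(-1,3)
sel=lambda a:F[np.all([(F[:,i]>a[i][0])&(F[:,i]<a[i][1]) for i in range(3)],0)]
for nm,a in dict(pilA=[(-60,-25),(-115,-75),(105,125)],pilB=[(-60,-25),(75,93),(108,120)],tube=[(-25,25),(-130,100),(220,275)],cap=[(-25,25),(20,100),(220,275)],cup=[(-35,35),(60,92),(40,110)],
 head=[(-80,80),(92,220),(112,128)],post=[(-30,30),(-260,-110),(125,145)],restA=[(-40,40),(20,52),(50,90)]).items():
    q=sel(a)
    if len(q)>3: print(nm,len(q),np.percentile(q,2,0),np.percentile(q,98,0),np.median(q,0))
E
```

```text
t6.8 pos [0.5361 0.0519 0.2455] yaw 1.4549 j [ 0.01  0.31  1.66 -0.    1.17  0.13] F [-0.2 -0.7 -2.4] op 0.0274 -> tx ty tz [ 0.12 -0.05 18.35] spin -0.04
pilB 137 [-46.6  87.7 112. ] [-33.   92.9 117.2] [-39.9  90.  115.4]
tube 15483 [-19.8 -55.  248.8] [ 20.2  61.7 272.5] [  1.   15.2 267.8]
cap 7106 [-13.2  21.1 259.8] [ 15.7  62.5 272.5] [  1.1  44.7 268.3]
cup 1219 [-33.   72.9  47.7] [23.6 91.5 98.1] [-0.8 80.6 91.7]
head 7406 [-52.2  98.3 114.6] [ 51.4 139.7 122.1] [ -1.9 122.  120.4]
```

View pics/w2.png

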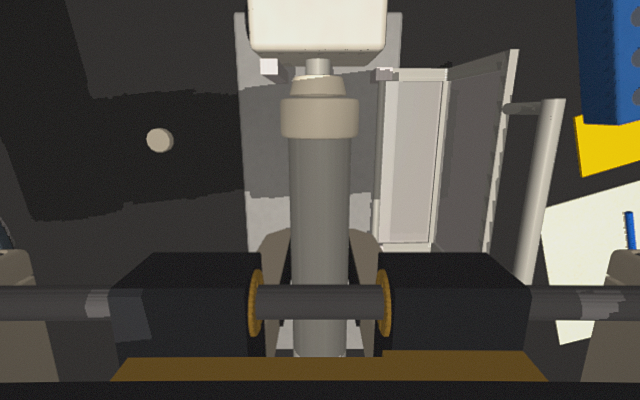

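The wrist view shows the tube held level over the mixer, with its cap (280-358, 95-137) towards the drive cup at (318,85) and the hood clear on the right. The cloud puts it within about 1 mm of the line. I'll lower it.

Request:
step_arm(
  moves=[
    {"tx":0.05,"ty":0,"tz":3,"spin":0},
    {"tx":0.05,"ty":0,"tz":7,"spin":0},
    {"tx":0.05,"ty":0,"tz":10.5,"spin":0},
    {"tx":0.05,"ty":0,"tz":13,"spin":0},
    {"tx":0.05,"ty":0,"tz":15,"spin":0},
    {"tx":0.05,"ty":0,"tz":16.5,"spin":0},
    {"tx":0.05,"ty":0,"tz":17.3,"spin":0},
    {"tx":0.05,"ty":0,"tz":17.3,"spin":0},
  ],
)

```text
time_s: 7.7
position: [0.5357, 0.0531, 0.0719]
tool_rot: [-3.14, 0.0, 1.457]
ft_force: [-0.8, 0.3, -2.1]
opening: 0.0276
grip_force: 25.0
```

```bash
python3 -c "
from bench import bot
from h import *
go(bot,mix(0,-11),.062,1.4557)"
```

```text
t7.7 pos [0.5357 0.0531 0.0719] yaw 1.4567 j [ 0.01  0.55  1.8  -0.    0.79  0.13] F [-0.8  0.3 -2.1] op 0.0276 -> tx ty tz [-0.01  0.    0.99] spin 0.06
```

Request:
step_arm(
  moves=[
    {"tx":0,"ty":0,"tz":0.4,"spin":0},
    {"tx":0,"ty":0,"tz":0.7,"spin":0},
    {"tx":0,"ty":0,"tz":0.9,"spin":0},
    {"tx":0,"ty":0,"tz":0.9,"spin":0},
    {"tx":0,"ty":0,"tz":0.9,"spin":0},
  ],
)

```text
time_s: 8.2
position: [0.5361, 0.0537, 0.0638]
tool_rot: [3.141, -0.0, 1.458]
ft_force: [-0.4, -0.7, -2.0]
opening: 0.0273
grip_force: 25.0
```

Request:
step_arm(
  moves=[
    {"tx":0,"ty":0,"tz":0.1,"spin":0},
    {"tx":0,"ty":0,"tz":0.15,"spin":0},
    {"tx":0,"ty":0,"tz":0.2,"spin":0},
    {"tx":0,"ty":0,"tz":0.2,"spin":0},
    {"tx":0,"ty":0,"tz":0.2,"spin":0},
  ],
)

```text
time_s: 8.7
position: [0.5361, 0.0537, 0.0619]
tool_rot: [3.141, -0.0, 1.458]
ft_force: [-3.2, -0.5, 5.2]
opening: 0.0271
grip_force: 25.0
```

The tube is seated, since Fz went from -2 to +5 N. I'll release it.

Request:
step_arm(
  moves=[
    {"tx":0,"ty":0,"tz":0,"spin":0},
    {"tx":0,"ty":0,"tz":0,"spin":0},
    {"tx":0,"ty":0,"tz":0,"spin":0},
    {"tx":0,"ty":0,"tz":0,"spin":0},
    {"tx":0,"ty":0,"tz":0,"spin":0},
    {"tx":0,"ty":0,"tz":0,"spin":0},
  ],
  jaw=5,
)

```text
time_s: 9.3
position: [0.5361, 0.0536, 0.0616]
tool_rot: [3.142, 0.0, 1.458]
ft_force: [-0.4, 0.8, 0.1]
opening: 0.0499
grip_force: 0.0
```

Request:
step_arm(
  moves=[
    {"tx":0,"ty":0,"tz":-1.5,"spin":0},
    {"tx":0,"ty":0,"tz":-5,"spin":0},
    {"tx":0,"ty":0,"tz":-9,"spin":0},
    {"tx":0,"ty":0,"tz":-13,"spin":0},
    {"tx":0,"ty":0,"tz":-16,"spin":0},
    {"tx":0,"ty":0,"tz":-18,"spin":0},
    {"tx":0,"ty":0,"tz":-18,"spin":0},
    {"tx":0,"ty":0,"tz":-18,"spin":0},
  ],
)

```text
time_s: 10.1
position: [0.5358, 0.0536, 0.241]
tool_rot: [-3.141, 0.0, 1.458]
ft_force: [0.1, -0.3, -1.8]
opening: 0.0499
grip_force: 0.0
```

```bash
python3 - <<'E'
from bench import bot
from h import *
go(bot,mix(0,-214.5),.2,-.115)
np.set_printoptions(suppress=True,precision=1,linewidth=160)
c=bot.capture("top")
P=cloud(c);d=P[...,:2]-O;F=(np.stack([d@XA,d@YA,P[...,2]],-1)*1000).reshape(-1,3)
sel=lambda a:F[np.all([(F[:,i]>a[i][0])&(F[:,i]<a[i][1]) for i in range(3)],0)]
for nm,a in dict(body=[(-25,25),(-130,45),(70,100)],cap=[(-25,25),(45,73),(70,100)],post=[(-30,30),(-260,-110),(125,145)],block=[(-40,40),(-260,-190),(80,90)]).items():
    q=sel(a)
    if len(q)>3: print(nm,len(q),np.percentile(q,2,0),np.percentile(q,98,0),np.median(q,0))
cv2.imwrite("pics/top1.png",cv2.resize(c["img"][120:250,190:420,::-1],None,fx=3.4,fy=3.4,interpolation=2))
E
```

```text
t10.1 pos [0.5358 0.0536 0.241 ] yaw 1.4577 j [ 0.01  0.32  1.67 -0.    1.16  0.13] F [ 0.1 -0.3 -1.8] op 0.0499 -> tx ty tz [-20.41  -0.04   4.1 ] spin 90.11
body 218 [ -12.9 -102.9   71.9] [ 13.5 -41.1  87.9] [ -1.7 -70.9  81.1]
post 46 [  -8.9 -223.7  126.4] [   7.6 -205.3  139.7] [  -0.9 -214.1  134. ]
block 199 [ -24.3 -231.6   80.3] [  23.8 -190.7   88.9] [  -5.3 -205.6   84.7]
```

View pics/top1.png

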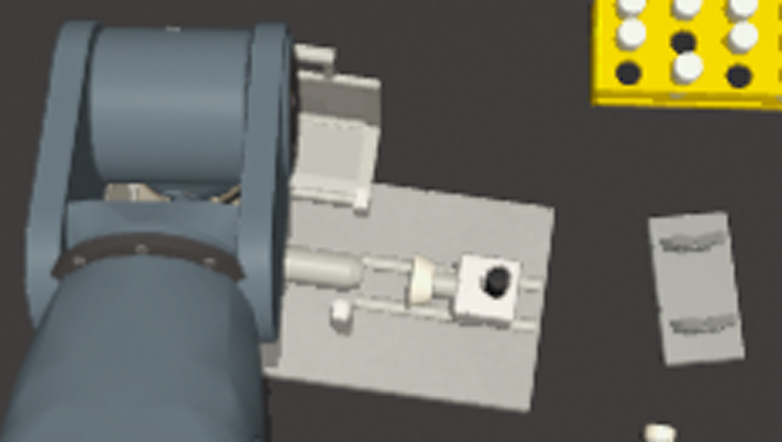

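The crop shows the tube lying in the rests, with its nose at (350,270) short of the tail cup at (420,281). Next is the tailstock post.

Request:
step_arm(
  moves=[
    {"tx":-2,"ty":0,"tz":0,"spin":8},
    {"tx":-4.5,"ty":0,"tz":0,"spin":16},
    {"tx":-7,"ty":0,"tz":0,"spin":24},
    {"tx":-9.5,"ty":0,"tz":0,"spin":32},
    {"tx":-12,"ty":0,"tz":0,"spin":40},
    {"tx":-14.5,"ty":0,"tz":0,"spin":48},
    {"tx":-17,"ty":0,"tz":0,"spin":56},
    {"tx":-18,"ty":0,"tz":0,"spin":60},
  ],
)

```text
time_s: 10.95
position: [0.5149, -0.1268, 0.2399]
tool_rot: [-3.14, 0.002, 0.404]
ft_force: [0.2, 0.1, 0.3]
opening: 0.0499
grip_force: 0.0
```

Request:
step_arm(
  moves=[
    {"tx":0,"ty":0,"tz":0,"spin":8},
    {"tx":0,"ty":0,"tz":0,"spin":16},
    {"tx":0,"ty":0,"tz":0,"spin":24},
    {"tx":0,"ty":0,"tz":0,"spin":30},
    {"tx":0,"ty":0,"tz":0,"spin":30},
    {"tx":0,"ty":0,"tz":0,"spin":30},
  ],
)

```text
time_s: 11.55
position: [0.5154, -0.1251, 0.2406]
tool_rot: [-3.141, 0.002, -0.11]
ft_force: [-0.4, -0.2, -0.2]
opening: 0.0499
grip_force: 0.0
```

```bash
python3 - <<'E'
from bench import bot
from h import *
go(bot,mix(0,-214.5),.117,-.115)
np.set_printoptions(suppress=True,precision=1,linewidth=160)
c=wrist(bot)
P=cloud(c);d=P[...,:2]-O;F=(np.stack([d@XA,d@YA,P[...,2]],-1)*1000).reshape(-1,3)
sel=lambda a:F[np.all([(F[:,i]>a[i][0])&(F[:,i]<a[i][1]) for i in range(3)],0)]
for nm,a in dict(post=[(-30,30),(-260,-190),(125,145)],block=[(-40,40),(-260,-190),(80,90)],tube=[(-25,25),(-130,60),(70,100)],).items():
    q=sel(a)
    if len(q)>3: print(nm,len(q),np.percentile(q,2,0),np.percentile(q,98,0),np.median(q,0))
E
```

```text
t11.6 pos [ 0.5154 -0.1251  0.2406] yaw -0.1100 j [-0.33  0.3   1.69  0.    1.15  1.35] F [-0.4 -0.2 -0.2] op 0.0499 -> tx ty tz [-0.02  2.42 12.36] spin 0.29
post 485 [  -8.9 -224.   126.4] [   9.6 -206.6  137. ] [   1.  -215.3  135.4]
block 1553 [ -23.5 -232.9   83. ] [  24.7 -190.4   87. ] [   8.6 -205.1   85.4]
tube 4819 [ -12.6 -102.5   71.8] [14.1 57.1 86.6] [  3.  -20.   82.4]
```

Request:
step_arm(
  moves=[
    {"tx":0,"ty":1.5,"tz":0,"spin":0.3},
    {"tx":0,"ty":2.45,"tz":2,"spin":0.3},
    {"tx":0,"ty":2.45,"tz":5,"spin":0.3},
    {"tx":0,"ty":2.45,"tz":8,"spin":0.3},
    {"tx":0,"ty":2.45,"tz":10.5,"spin":0.3},
    {"tx":0,"ty":2.45,"tz":12.3,"spin":0.3},
    {"tx":0,"ty":2.45,"tz":12.3,"spin":0.3},
    {"tx":0,"ty":2.45,"tz":12.3,"spin":0.3},
  ],
)

```text
time_s: 12.4
position: [0.5131, -0.1502, 0.119]
tool_rot: [3.142, -0.0, -0.118]
ft_force: [0.8, -0.0, 0.0]
opening: 0.0499
grip_force: 0.0
```

Request:
step_arm(
  moves=[
    {"tx":0,"ty":0,"tz":0,"spin":0},
    {"tx":0,"ty":0,"tz":0,"spin":0},
    {"tx":0,"ty":0,"tz":0,"spin":0},
    {"tx":0,"ty":0,"tz":0,"spin":0},
    {"tx":0,"ty":0,"tz":0,"spin":0},
    {"tx":0,"ty":0,"tz":0,"spin":0},
  ],
  jaw=1.2,
  newtons=20,
)

```text
time_s: 13.0
position: [0.5131, -0.1496, 0.119]
tool_rot: [3.141, -0.0, -0.118]
ft_force: [-0.5, 0.4, 4.5]
opening: 0.0192
grip_force: 20.0
```

```bash
python3 -c "
from bench import bot
from h import *
go(bot,mix(0,-142),.117,-.115)"
```

```text
t13.0 pos [ 0.5131 -0.1496  0.119 ] yaw -0.1183 j [-0.37  0.47  1.79 -0.    0.89  1.32] F [-0.5  0.4  4.5] op 0.0192 -> tx ty tz [-0.1  -7.29  0.19] spin -0.19
```

Request:
step_arm(
  moves=[
    {"tx":0,"ty":-0.7,"tz":0,"spin":0},
    {"tx":0,"ty":-1.4,"tz":0,"spin":0},
    {"tx":0,"ty":-2.1,"tz":0,"spin":0},
    {"tx":0,"ty":-2.8,"tz":0,"spin":0},
    {"tx":0,"ty":-3.5,"tz":0,"spin":0},
    {"tx":0,"ty":-4.2,"tz":0,"spin":0},
    {"tx":0,"ty":-4.8,"tz":0,"spin":0},
    {"tx":0,"ty":-5.2,"tz":0,"spin":0},
  ],
)

```text
time_s: 13.8
position: [0.5192, -0.0973, 0.1189]
tool_rot: [3.141, -0.0, -0.118]
ft_force: [-2.5, -1.7, 6.2]
opening: 0.0195
grip_force: 20.0
```

Request:
step_arm(
  moves=[
    {"tx":0,"ty":-0.3,"tz":0,"spin":0},
    {"tx":0,"ty":-0.6,"tz":0,"spin":0},
    {"tx":0,"ty":-0.9,"tz":0,"spin":0},
    {"tx":0,"ty":-1.2,"tz":0,"spin":0},
    {"tx":0,"ty":-1.5,"tz":0,"spin":0},
    {"tx":0,"ty":-1.8,"tz":0,"spin":0},
    {"tx":0,"ty":-1.8,"tz":0,"spin":0},
    {"tx":0,"ty":-1.8,"tz":0,"spin":0},
  ],
)

```text
time_s: 14.6
position: [0.5212, -0.0796, 0.1189]
tool_rot: [3.141, 0.0, -0.118]
ft_force: [-1.9, -2.0, 6.1]
opening: 0.0193
grip_force: 20.0
```

```bash
python3 -c "
from bench import bot
from h import *
go(bot,mix(0,-142),.117,-.115)"
```

```text
t14.6 pos [ 0.5212 -0.0796  0.1189] yaw -0.1180 j [-0.24  0.46  1.81 -0.    0.88  1.45] F [-1.9 -2.   6.1] op 0.0193 -> tx ty tz [-0.08 -0.25  0.19] spin -0.17
```

Now I'll creep in with small steps, watching the force.

Request:
step_arm(
  moves=[
    {"tx":0,"ty":-0.1,"tz":0,"spin":0},
    {"tx":0,"ty":-0.15,"tz":0,"spin":0},
    {"tx":0,"ty":-0.2,"tz":0,"spin":0},
    {"tx":0,"ty":-0.2,"tz":0,"spin":0},
  ],
)

```text
time_s: 15.0
position: [0.5214, -0.078, 0.1189]
tool_rot: [3.141, 0.0, -0.118]
ft_force: [-2.8, -3.9, 5.7]
opening: 0.0193
grip_force: 20.0
```

Request:
step_arm(
  moves=[
    {"tx":0,"ty":-0.05,"tz":0,"spin":0},
    {"tx":0,"ty":-0.1,"tz":0,"spin":0},
    {"tx":0,"ty":-0.1,"tz":0,"spin":0},
  ],
)

```text
time_s: 15.3
position: [0.5215, -0.0771, 0.1189]
tool_rot: [3.141, -0.0, -0.118]
ft_force: [-3.6, -4.6, 5.3]
opening: 0.0195
grip_force: 20.0
```

Request:
step_arm(
  moves=[
    {"tx":0,"ty":-0.05,"tz":0,"spin":0},
    {"tx":0,"ty":-0.1,"tz":0,"spin":0},
    {"tx":0,"ty":-0.1,"tz":0,"spin":0},
  ],
)

```text
time_s: 15.6
position: [0.5215, -0.077, 0.119]
tool_rot: [3.139, -0.0, -0.118]
ft_force: [-4.2, -12.8, 5.8]
opening: 0.0195
grip_force: 20.0
```

The force rose to 13 N with the post at mixer y=-141.8 (expected -142), so the tube is home. I'll release and look.

Request:
step_arm(
  moves=[
    {"tx":0,"ty":0.1,"tz":0,"spin":0},
    {"tx":0,"ty":0.1,"tz":0,"spin":0},
    {"tx":0,"ty":0.1,"tz":0,"spin":0},
    {"tx":0,"ty":0.1,"tz":0,"spin":0},
    {"tx":0,"ty":0.1,"tz":0,"spin":0},
  ],
  jaw=5,
)

```text
time_s: 16.1
position: [0.5216, -0.0769, 0.1185]
tool_rot: [-3.141, 0.0, -0.118]
ft_force: [0.6, 0.1, 1.0]
opening: 0.0493
grip_force: 0.0
```

Request:
step_arm(
  moves=[
    {"tx":0,"ty":0,"tz":-2,"spin":0},
    {"tx":0,"ty":0,"tz":-6,"spin":0},
    {"tx":0,"ty":0,"tz":-10,"spin":0},
    {"tx":0,"ty":0,"tz":-14,"spin":0},
    {"tx":0,"ty":0,"tz":-16,"spin":0},
    {"tx":0,"ty":0,"tz":-16,"spin":0},
  ],
)

```text
time_s: 16.7
position: [0.5227, -0.0772, 0.2815]
tool_rot: [3.141, -0.005, -0.118]
ft_force: [-0.5, 0.2, -1.2]
opening: 0.0502
grip_force: 0.0
```

```bash
cat >>h.py <<'E'
def meas(c,boxes):
    np.set_printoptions(suppress=True,precision=1,linewidth=160)
    P=cloud(c);d=P[...,:2]-O;F=(np.stack([d@XA,d@YA,P[...,2]],-1)*1000).reshape(-1,3)
    for nm,a in boxes.items():
        q=F[np.all([(F[:,i]>a[i][0])&(F[:,i]<a[i][1]) for i in range(3)],0)]
        if len(q)>3: print(nm,len(q),np.percentile(q,2,0),np.percentile(q,98,0),np.median(q,0))
E
python3 - <<'E'
from bench import bot
from h import *
go(bot,mix(141,0),.27,1.4557)
B=dict(post=[(-30,30),(-260,-110),(125,145)],tube=[(-20,20),(-80,65),(70,90)],bar=[(60,220),(-75,75),(185,240)])
c=wrist(bot);meas(c,B);cv2.imwrite("pics/w3.png",c["img"][...,::-1])
c=bot.capture("scene");meas(c,B);cv2.imwrite("pics/s3.png",cv2.resize(c["img"][160:260,260:420,::-1],None,fx=5,fy=5,interpolation=2))
E
```

```text
t16.7 pos [ 0.5227 -0.0772  0.2815] yaw -0.1183 j [-0.23  0.26  1.65  0.    1.23  1.45] F [-0.5  0.2 -1.2] op 0.0502 -> tx ty tz [ 13.85 -14.24   1.21] spin -90.18
post 358 [  -8.9 -150.9  126.6] [   9.5 -134.4  137.1] [   0.6 -143.1  135.4]
tube 3081 [-12.1 -77.1  73.3] [14.  62.1 86.2] [ 3.1 -6.  82.6]
bar 3267 [135.  -65.2 195.4] [142.4  59.8 204.3] [138.2  -3.7 202. ]
post 29 [  -6.3 -151.1  125.8] [  11.8 -133.8  137.8] [   2.5 -142.2  133.8]
tube 276 [ -9.9 -77.7  71. ] [16.  61.4 89.2] [ 6.7 -9.5 80.8]
bar 162 [136.6 -63.5 193. ] [148.5  60.5 204.6] [144.1  -1.5 200.3]
```

View pics/w3.png

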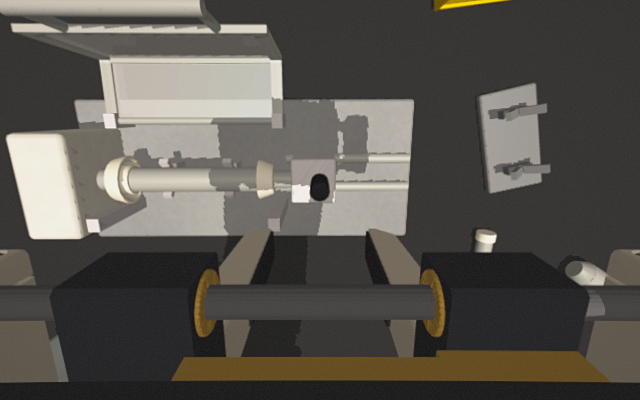

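The wrist view shows the cap inside the drive cup (120,180) and the nose inside the tail cup (265,178). The post is at y≈-142.6 in both cameras. The bar centre is at mixer (141, ~-2, 196.5). Now the hood.

Request:
step_arm(
  moves=[
    {"tx":1.2,"ty":-1.3,"tz":0,"spin":-8},
    {"tx":2.4,"ty":-2.6,"tz":0,"spin":-16},
    {"tx":3.6,"ty":-4,"tz":0,"spin":-24},
    {"tx":5,"ty":-5.3,"tz":0,"spin":-32},
    {"tx":6.3,"ty":-6.6,"tz":0,"spin":-40},
    {"tx":7.6,"ty":-8,"tz":0,"spin":-48},
    {"tx":9,"ty":-9.3,"tz":0,"spin":-56},
    {"tx":10,"ty":-10.5,"tz":0,"spin":-63},
  ],
)

```text
time_s: 17.6
position: [0.6334, 0.016, 0.2762]
tool_rot: [-3.139, 0.002, 0.987]
ft_force: [0.1, -0.4, 0.4]
opening: 0.0501
grip_force: 0.0
```

Request:
step_arm(
  moves=[
    {"tx":0,"ty":0,"tz":0,"spin":-8},
    {"tx":0,"ty":0,"tz":0,"spin":-16},
    {"tx":0,"ty":0,"tz":0,"spin":-24},
    {"tx":0,"ty":0,"tz":0,"spin":-27.2},
    {"tx":0,"ty":0,"tz":0,"spin":-27.2},
  ],
)

```text
time_s: 18.1
position: [0.6327, 0.0155, 0.2765]
tool_rot: [-3.139, 0.0, 1.457]
ft_force: [0.2, -0.3, 0.6]
opening: 0.0501
grip_force: 0.0
```

```bash
python3 -c "
from bench import bot
from h import *
go(bot,mix(141,0),.1885,1.4557)"
```

```text
t18.1 pos [0.6327 0.0155 0.2765] yaw 1.4567 j [-0.05  0.47  1.36 -0.    1.32  0.07] F [ 0.2 -0.3  0.6] op 0.0501 -> tx ty tz [3.72 4.06 8.79] spin 0.06
```

Request:
step_arm(
  moves=[
    {"tx":2,"ty":2,"tz":0,"spin":0},
    {"tx":3.7,"ty":4.05,"tz":0,"spin":0},
    {"tx":3.7,"ty":4.05,"tz":1,"spin":0},
    {"tx":3.7,"ty":4.05,"tz":4,"spin":0},
    {"tx":3.7,"ty":4.05,"tz":7,"spin":0},
    {"tx":3.7,"ty":4.05,"tz":8.8,"spin":0},
    {"tx":3.7,"ty":4.05,"tz":8.8,"spin":0},
    {"tx":3.7,"ty":4.05,"tz":8.8,"spin":0},
  ],
)

```text
time_s: 18.9
position: [0.6774, 0.0473, 0.1905]
tool_rot: [-3.141, 0.0, 1.455]
ft_force: [0.5, -0.6, 0.8]
opening: 0.0504
grip_force: 0.0
```

Request:
step_arm(
  moves=[
    {"tx":0,"ty":0,"tz":0,"spin":0},
    {"tx":0,"ty":0,"tz":0,"spin":0},
    {"tx":0,"ty":0,"tz":0,"spin":0},
    {"tx":0,"ty":0,"tz":0,"spin":0},
    {"tx":0,"ty":0,"tz":0,"spin":0},
    {"tx":0,"ty":0,"tz":0,"spin":0},
  ],
  jaw=0.5,
  newtons=12,
)

```text
time_s: 19.5
position: [0.6764, 0.0477, 0.1907]
tool_rot: [-3.138, 0.0, 1.456]
ft_force: [-9.7, 0.3, 4.4]
opening: 0.0115
grip_force: 12.0
```

```bash
python3 - <<'E'
from bench import bot
from h import *
go(bot,mix(141,0),.1885,1.4557)
s=bot.read_state();d=s["position"][:2]-O;print(d@XA*1000,d@YA*1000)
th0=1.62;a0=np.arctan2(69,-150);R=165.1
for th in np.r_[np.arange(1.6,0,-.1),0]:
    b=lambda t:np.array([65+R*np.cos(a0-t),50+R*np.sin(a0-t)])
    D=(b(th)-b(th0))/10;print("th %.2f ty %.2f tz %.2f"%(th,D[0],-D[1]))
E
```

```text
t19.5 pos [0.6764 0.0477 0.1907] yaw 1.4561 j [0.   0.62 1.32 0.   1.2  0.12] F [-9.7  0.3  4.4] op 0.0115 -> tx ty tz [0.02 0.06 0.22] spin 0.02
140.37865388715952 -0.1840516736103838
th 1.60 ty -0.29 tz -0.15
th 1.50 ty -1.81 tz -0.81
th 1.40 ty -3.38 tz -1.31
th 1.30 ty -4.99 tz -1.66
th 1.20 ty -6.63 tz -1.84
th 1.10 ty -8.28 tz -1.86
th 1.00 ty -9.93 tz -1.71
th 0.90 ty -11.55 tz -1.40
th 0.80 ty -13.13 tz -0.93
th 0.70 ty -14.66 tz -0.30
th 0.60 ty -16.11 tz 0.48
th 0.50 ty -17.48 tz 1.40
th 0.40 ty -18.76 tz 2.45
th 0.30 ty -19.92 tz 3.62
th 0.20 ty -20.96 tz 4.90
th 0.10 ty -21.86 tz 6.28
th 0.00 ty -22.63 tz 7.74
```

The bar is gripped at 11.5 mm. I'll follow the arc.

Request:
step_arm(
  moves=[
    {"tx":0,"ty":-0.9,"tz":-0.45,"spin":0},
    {"tx":0,"ty":-1.8,"tz":-0.8,"spin":0},
    {"tx":0,"ty":-2.6,"tz":-1.1,"spin":0},
    {"tx":0,"ty":-3.4,"tz":-1.3,"spin":0},
    {"tx":0,"ty":-4.2,"tz":-1.5,"spin":0},
    {"tx":0,"ty":-5,"tz":-1.65,"spin":0},
    {"tx":0,"ty":-5.8,"tz":-1.75,"spin":0},
    {"tx":0,"ty":-6.6,"tz":-1.85,"spin":0},
  ],
)

```text
time_s: 20.3
position: [0.6115, 0.0552, 0.2093]
tool_rot: [3.141, -0.0, 1.456]
ft_force: [1.9, 1.0, 1.6]
opening: 0.0113
grip_force: 12.0
```

Request:
step_arm(
  moves=[
    {"tx":0,"ty":-0.8,"tz":0,"spin":0},
    {"tx":0,"ty":-1.65,"tz":0,"spin":0},
    {"tx":0,"ty":-2.5,"tz":0.05,"spin":0},
    {"tx":0,"ty":-3.3,"tz":0.15,"spin":0},
    {"tx":0,"ty":-4.1,"tz":0.3,"spin":0},
    {"tx":0,"ty":-4.9,"tz":0.45,"spin":0},
    {"tx":0,"ty":-5.7,"tz":0.65,"spin":0},
    {"tx":0,"ty":-6.5,"tz":0.9,"spin":0},
  ],
)

```text
time_s: 21.1
position: [0.5469, 0.0626, 0.1999]
tool_rot: [-3.141, 0.0, 1.456]
ft_force: [1.9, 1.6, 0.9]
opening: 0.0114
grip_force: 12.0
```

```bash
python3 - <<'E'
from bench import bot
from h import *
s=bot.read_state();d=s["position"][:2]-O;x=d@XA*1000;z=s["position"][2]*1000
print(s["time_s"],x,d@YA*1000,z,s["ft_force"].round(1),s["opening"],s["grip_force"])
dx,dz=x-65,z+5.8-50;print("R",np.hypot(dx,dz),"th",np.arctan2(69,-150)-np.arctan2(dz,dx))
E
```

```text
21.1 9.97420844251927 -0.2373461335683333 199.87275470013753 [1.9 1.6 0.9] 0.01141243692668711 12.000146806240082
R 165.11161162212824 th 0.799893987230909
```

Request:
step_arm(
  moves=[
    {"tx":0,"ty":-0.75,"tz":0.3,"spin":0},
    {"tx":0,"ty":-1.5,"tz":0.6,"spin":0},
    {"tx":0,"ty":-2.25,"tz":1,"spin":0},
    {"tx":0,"ty":-3,"tz":1.4,"spin":0},
    {"tx":0,"ty":-3.65,"tz":1.85,"spin":0},
    {"tx":0,"ty":-4.35,"tz":2.35,"spin":0},
    {"tx":0,"ty":-5,"tz":2.85,"spin":0},
    {"tx":0,"ty":-5.65,"tz":3.4,"spin":0},
  ],
)

```text
time_s: 21.9
position: [0.491, 0.069, 0.1656]
tool_rot: [3.141, 0.0, 1.456]
ft_force: [1.9, 0.4, -0.4]
opening: 0.0112
grip_force: 12.0
```

Request:
step_arm(
  moves=[
    {"tx":0,"ty":-0.6,"tz":0.55,"spin":0},
    {"tx":0,"ty":-1.15,"tz":1.15,"spin":0},
    {"tx":0,"ty":-1.7,"tz":1.8,"spin":0},
    {"tx":0,"ty":-2.2,"tz":2.45,"spin":0},
    {"tx":0,"ty":-2.65,"tz":3.1,"spin":0},
    {"tx":0,"ty":-3.1,"tz":3.85,"spin":0},
    {"tx":0,"ty":-3.3,"tz":4.2,"spin":0},
    {"tx":0,"ty":-3.45,"tz":4.5,"spin":0},
  ],
)

```text
time_s: 22.7
position: [0.4566, 0.073, 0.1207]
tool_rot: [-3.14, 0.0, 1.456]
ft_force: [-3.8, 1.1, 2.2]
opening: 0.0115
grip_force: 12.0
```

```bash
python3 - <<'E'
from bench import bot
from h import *
s=bot.read_state();d=s["position"][:2]-O;x=d@XA*1000;z=s["position"][2]*1000
print(s["time_s"],x,d@YA*1000,z,s["ft_force"].round(1),s["opening"],s["grip_force"])
dx,dz=x-65,z+5.8-50;th=np.arctan2(69,-150)-np.arctan2(dz,dx);print("R",np.hypot(dx,dz),"th",th)
print("to closed ty",(-85-x)/10,"tz",(z+5.8-119)/10)
E
```

```text
22.7 -80.88678114186212 -0.31150048414906384 120.67438096140316 [-3.8  1.1  2.2] 0.011461523602861082 11.999971121549606
R 164.7157668693662 th 0.05168376221148652
to closed ty -0.4113218858137884 tz 0.7474380961403156
```

Request:
step_arm(
  moves=[
    {"tx":0,"ty":-0.1,"tz":0.2,"spin":0},
    {"tx":0,"ty":-0.2,"tz":0.4,"spin":0},
    {"tx":0,"ty":-0.3,"tz":0.6,"spin":0},
    {"tx":0,"ty":-0.35,"tz":0.75,"spin":0},
    {"tx":0,"ty":-0.35,"tz":0.75,"spin":0},
    {"tx":0,"ty":-0.35,"tz":0.75,"spin":0},
  ],
)

```text
time_s: 23.3
position: [0.4531, 0.0734, 0.1134]
tool_rot: [-3.14, 0.0, 1.456]
ft_force: [-5.0, 1.9, 2.2]
opening: 0.0113
grip_force: 12.0
```

Request:
step_arm(
  moves=[
    {"tx":0,"ty":0,"tz":0.1,"spin":0},
    {"tx":0,"ty":0,"tz":0.1,"spin":0},
    {"tx":0,"ty":0,"tz":0.1,"spin":0},
  ],
)

```text
time_s: 23.6
position: [0.4526, 0.0734, 0.1122]
tool_rot: [-3.139, 0.0, 1.456]
ft_force: [-7.5, 2.6, 3.0]
opening: 0.0119
grip_force: 12.0
```

Request:
step_arm(
  moves=[
    {"tx":0,"ty":0,"tz":0.1,"spin":0},
    {"tx":0,"ty":0,"tz":0.2,"spin":0},
    {"tx":0,"ty":0,"tz":0.2,"spin":0},
  ],
)

```text
time_s: 23.9
position: [0.4516, 0.0735, 0.11]
tool_rot: [-3.136, 0.0, 1.456]
ft_force: [-12.5, 4.4, 4.6]
opening: 0.012
grip_force: 12.0
```

The resistance is rising, so the hood is on its stops. Any remaining gap would be only a few mm. I'll release gently and back off upwards.

Request:
step_arm(
  moves=[
    {"tx":0,"ty":0.1,"tz":0,"spin":0},
    {"tx":0,"ty":0.1,"tz":0,"spin":0},
    {"tx":0,"ty":0.1,"tz":0,"spin":0},
    {"tx":0,"ty":0.1,"tz":0,"spin":0},
    {"tx":0,"ty":0.1,"tz":0,"spin":0},
  ],
  jaw=3.6,
)

```text
time_s: 24.4
position: [0.455, 0.0732, 0.1107]
tool_rot: [3.141, -0.0, 1.456]
ft_force: [-0.1, 0.9, -0.5]
opening: 0.0355
grip_force: 0.0
```

Request:
step_arm(
  moves=[
    {"tx":0,"ty":0,"tz":-1,"spin":0},
    {"tx":0,"ty":0,"tz":-3,"spin":0},
    {"tx":0,"ty":0,"tz":-6,"spin":0},
    {"tx":0,"ty":0,"tz":-10,"spin":0},
    {"tx":0,"ty":0,"tz":-14,"spin":0},
    {"tx":0,"ty":0,"tz":-18,"spin":0},
    {"tx":0,"ty":0,"tz":-18,"spin":0},
    {"tx":0,"ty":0,"tz":-18,"spin":0},
  ],
)

```text
time_s: 25.2
position: [0.4547, 0.0732, 0.2914]
tool_rot: [3.14, -0.0, 1.456]
ft_force: [-0.2, 0.3, -0.6]
opening: 0.036
grip_force: 0.0
```

```bash
python3 - <<'E'
from bench import bot
from h import *
go(bot,mix(-85,0),.3,1.4557)
B=dict(bar=[(-110,-76),(-75,75),(100,150)],top=[(-35,60),(-80,80),(105,150)],post=[(-30,30),(-260,-110),(125,145)],tube=[(-20,20),(-80,65),(70,100)])
c=wrist(bot);print("wrist");meas(c,B);cv2.imwrite("pics/w4.png",c["img"][...,::-1])
c=bot.capture("scene");print("scene");meas(c,B);cv2.imwrite("pics/s4.png",cv2.resize(c["img"][130:260,240:430,::-1],None,fx=4,fy=4,interpolation=2))
E
```

```text
t25.2 pos [0.4547 0.0732 0.2914] yaw 1.4560 j [ 0.06  0.12  1.79 -0.    1.23  0.17] F [-0.2  0.3 -0.6] op 0.0360 -> tx ty tz [ 0.03 -0.22 -0.86] spin 0.02
wrist
bar 1479 [-90.8 -63.2 121. ] [-78.   62.7 126.8] [-85.    5.2 124.7]
top 13549 [-32.7 -72.1 119.2] [ 58.1  77.4 122.2] [ 14.1  10.9 120.7]
scene
bar 114 [-90.7 -63.8 114.7] [-77.5  61.6 127.5] [-82.2  -0.1 122.4]
top 977 [-32.8 -76.5 115.6] [ 58.5  76.8 124.2] [ 13.7  -0.5 119.7]
post 29 [  -8.2 -151.3  126.1] [  10.5 -134.2  137.8] [   2.5 -143.3  133.1]
```

View pics/s4.png

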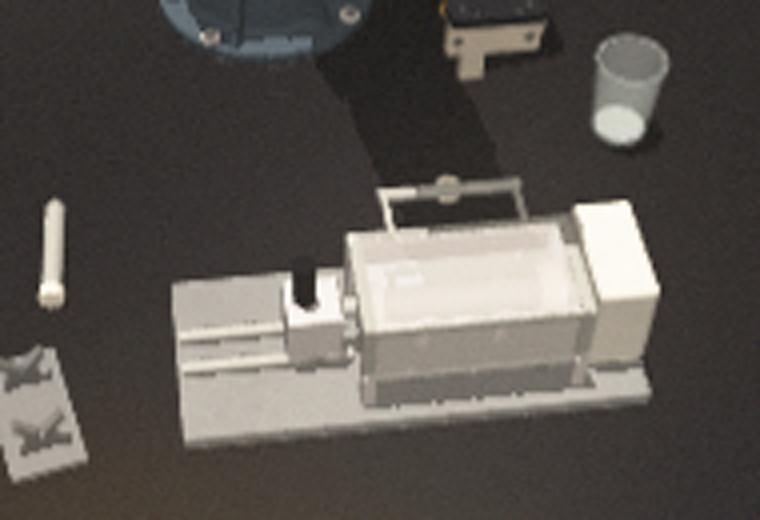

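The hood lies flat: its bar is at x=-85 and 119 mm up, its top is level, and the post hasn't moved. The arm is clear, so I'll hand in.

```bash
python3 -c "
from bench import bot
print(bot.hand_in())"
```

```text
the job is handed in; nothing more can be done
None
```

The job is handed in at about 25 s of the 72 s limit, but no verdict came back: the tube was home between both cups when last seen before the hood came down, and the hood rests on its stops; the rack, beaker and loose cap were never touched.

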